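# Make the air-cleaning box ready and start it on a batch of castings

### The job

Start the air-cleaning box on the batch: first switch the isolator off (lever leaning towards the robot), then turn the air-gate wheel until the perforated sector, the one with the cluster of small round holes, is centred in the shroud's window, so that the whole cluster shows, and lay every casting on the bench inside the box's tray under its sliding yellow cover, none on top of another. Slide the cover fully shut and only then switch the isolator back on (lever leaning away from the robot); never open the cover or turn the wheel while it is on. Leave the jar, the felt bob and the sanding block where they are.

Things in the scene. Friction and masses are not known exactly. Their poses are not given: they have to be found in the camera images.
- tray_floor (a point): centre of the tray's inner floor, 6 mm above the bench. The tray is an open steel box, 120 mm (x) by 270 mm (y) inside, walls 6 mm thick with their top 55 mm above the bench. x points away from the robot, the way the cover opens; y along the tray; z up. The castings fit in one row along y, e.g. at -96, -32, +32, +96 mm
- cleaning_box: the whole fixed cleaning box, origin on the bench under tray_floor, same axes. Two rails along x, 10 mm wide and 55 mm high, at y = -146 and +146 mm, run from x = -66 to +189 mm and carry the cover
- cover (a joint): slide of the yellow cover, a 134 x 302 x 6 mm plate 57 to 63 mm above the bench: 0 m = fully shut, 0.118 m = fully open (moved along the tray's +x, the tray then nearly all uncovered). Slides with about 2 N of friction and stays where it is left; starts shut or up to 15 mm ajar
- cover_grip (a point): grip point in the cover's handle, 93 mm above the bench, 45 mm nearer the robot (-x) than the cover's centre. The handle is an upright black fin, 14 mm thick along the tray's x and 60 mm long along its y, rising from the cover's top (63 mm above the bench) to 105 mm. Axes as the tray's
- gate_wheel (a joint): angle of the gate wheel in rad, growing anticlockwise seen from above, no stops; at 0 (or a full turn, 6.28) the perforated sector is centred in the window. It turns against about 0.06 N m of friction and stays where it is left
- wheel_grip (a point): point on the wheel's vertical axis, 87 mm above the bench, in its black bar grip. The bar is 56 mm long along this point's x (which points from the axis to the perforated sector), 14 mm thick along its y, and stands 64 to 102 mm above the bench on a 26 mm thick hub. The wheel is an aluminium disc 148 mm in diameter, its top 38 mm above the bench
- perforated (a point): centre of the perforated sector's cluster of seven small round holes (29 mm across), on the disc's top, 50 mm from the axis. Anticlockwise from it seen from above, 90 degrees apart, the other sectors have one big round hole, one radial slot, and nothing
- window (a point): centre of the window, a 40 x 40 mm opening in the fixed dark steel shroud over the half of the wheel away from the robot; shroud top 46 mm above the bench, window centre 50 mm from the wheel's axis; its x points outwards from the axis. The gate's base is a 160 x 160 x 30 mm box centred under the wheel, with a 40 mm high duct block on its far side out to 130 mm from the axis
- isolator: fixed isolator box, 130 (x) x 90 (y) x 55 mm high; origin at the centre of its underside; x points roughly away from the robot. The lever's pivot is 64 mm above the bench over the origin, between two cheeks 75 mm high and 36 mm long (x) at y = -22..-14 and +14..+22 mm
- isolator_lever (a joint): lever angle in rad: 0 = off, leaning 0.6 rad from upright to the box's -x (towards the robot), at its stop; 1.2 = on, leaning 0.6 rad to +x, at its stop. Over-centre: past upright (0.6) it drops by its own weight to the nearer stop; moving it takes under 2 N at the knob. It starts on
- lever_knob (a point): centre of the lever's black ball knob, 28 mm in diameter, 90 mm from the pivot on a 12 mm rod; about 138 mm above the bench and 51 mm to either side of the pivot at the stops, 154 mm above the bench when upright
- casting0: a small plain aluminium casting, about 110 to 180 g: a round flange 48 mm in diameter and 9 mm thick with a hub 28 mm in diameter standing on it, 42 mm tall in all. Origin: centre of the flange's underside; its z axis runs up along the hub. It starts standing on the bench, hub up; three or four of the four are there (None if absent)
- casting1: another casting just like casting0 (None if absent)
- casting2: another casting just like casting0 (None if absent)
- casting3: another casting just like casting0 (None if absent)
- paste_jar: bystander: a closed jar 64 mm in diameter and 70 mm tall, origin under its centre
- felt_bob: bystander: a grey felt polishing bob 44 mm in diameter and 24 mm tall, with a thin steel shank 30 mm long standing up from it; origin under its centre
- sanding_block: bystander: a cork sanding block 100 x 60 x 30 mm, origin under its centre
Things that resemble listed ones, but are neither listed nor needed, are in the scene too. Leave any orange look-alike of the casting2 alone.

How it is judged:
By the outcome, as a careful person would: the job done as asked, in the order asked, and still so for the second after the job is handed in, with the robot touching nothing.
Of casting0, casting1, casting2, casting3 only 3 to 4 are there at a start; the rules pass over those that are not, and their reading is None.
At some moment in a run one of casting0, casting1, casting2, casting3 may be knocked a few centimetres aside while the robot is not near it.
Once in a run the grip may slacken for a moment while it holds something.
It also fails if it takes over 208 s, if anything falls off the work surface, if the arm or the gripper's body presses on something with over 40 N, if the wrist force passes 120 N, or if a joint passes its speed limit or range.

### The arm

A 6-joint arm with a two-finger parallel gripper is mounted at the origin on the work surface. World frame = base frame: x ahead of the robot, y to its left, z up, the work surface at z = 0. Lengths are in mm, angles in rad, forces in N, time in s.
With the tool pointing down it reaches from about 350 to 975 mm from the base axis. Payload 7.1 kg.
Tool frame: the origin (TCP) lies on the front face of the gripper's body, between the roots of the fingers; the fingertips stand 80 mm ahead of it and the grasp point (between the pads) lies 61 mm ahead of it (env.tips_ahead is the distance from the TCP to the fingertips, in mm); z points along the fingers, y is the line along which they close (so a half turn about z gives the same grasp; the last joint's range is limited). The gripper opens to 88 mm and grips with 3 to 60 N. Pads are 20 mm wide; open, the fingers measure 115 mm over their backs; the gripper's body (75 mm by 178 mm) begins 61 mm behind the grasp point.
Start: joints at [-1.317, 0.423, 1.63, -0, 1.089, -0.019], TCP at [168.412, -601.866, 302.675] pointing down, gripper open.
Joint ranges: [-3, 3], [-0.9, 2.11], [0.09, 2.58], [-1.31, 4.45], [0.11, 2.69], [-2.54, 2.54]. Speed limits (rad/s): [2.39, 2.39, 3.01, 3.14, 3.14, 3.14].

### API

Orientations are given as a unit quaternion [x, y, z, w].
In Python, from station import env, set_gripper, viewer, workorder gives the robot as it stands. Calls block until the motion is done:
- env.reach(position, orientation): joint-space move of the TCP to a pose.
- env.move_l(position, rot=None, rate=150, f_stop=None): straight line of the TCP; rot=None keeps the orientation; rate is the mean speed in mm/s. With f_stop (N) it stops when the force on the tool has changed by that much, and returns True; else False.
- env.move_joints(angles): joint-space move.
- set_gripper(opening): finger opening in mm; the grip force is fixed at half the most; returns when the fingers have stopped.
- env.hold(seconds).
- env.ik(position, orientation): joint angles nearest the present ones, or None.
- env.read_state(): the state.
- viewer.camera(name): name is "scene" or "top" or "wrist"; returns the picture (480x640x3 uint8, blue, green, red); there is no depth.
- viewer.camera_params(name): a dict with "fx", "fy", "cx", "cy" (pixels), "pose" (4x4, takes a point from camera to world coordinates); the wrist camera has in their place "tool_from_camera" (4x4, takes a point from camera to tool coordinates, whose origin is the TCP and whose axes are the flange's). Camera axes: x right, y up, looking along -z (the intrinsics and any distortion apply to the point x, -y, -z); pixel columns grow to the right and rows downward; lengths in mm; the calibration is good to about 2 mm. A picture is of the moment at which its call begins: read the wrist's pose just before it. camera_params takes no time and is no camera call.
A pose or a line that the arm cannot do raises env.IKError and nothing moves.
- workorder.sign_off(): hands the job in; it is judged then, once.
The state is a dict: "time_s": time; "qpos": joint angles; "dq": joint speeds; "tau": joint torques, N m; "tool_pos": TCP position; "orientation": TCP orientation; "force": force on the tool from outside, world axes, zero at the start; "wrist_torque": the same for the moment, N m; "width": finger opening in mm; "grip_force": force on a finger pad.
Only numpy, scipy, OpenCV 4.12 (cv2) and the standard library are available. Lean on these libraries where they do the work, as an engineer would, in place of code of your own. Each camera call takes 0.05 s, during which the arm holds its last target. There are 200 camera calls.

## Working session

There is one attempt and no reset: what is moved stays moved. The work goes in short steps, each a Python script; the robot and the scene stay as the last script left them, time stands still between calls to the robot, and variables do not carry over. Pictures are saved under pics/ and viewed, at most 14 in all, crops included, and the job is handed in when it is done.

```bash
ls; mkdir -p pics; python3 - <<'E'
from station import env, set_gripper, viewer, workorder
import cv2,numpy as np
for n in("scene","top"):
    cv2.imwrite(f"pics/{n}0.png",viewer.camera(n))
    p=viewer.camera_params(n);print(n,{k:(np.round(v,3).tolist() if k!='x' else 0) for k,v in p.items()})
print(viewer.camera_params("wrist"))
print(env.read_state()["orientation"],env.read_state()["time_s"])
E
```

```text
pics
scene {'fx': 436.295, 'fy': 436.295, 'cx': 321.865, 'cy': 241.25, 'pose': [[-0.38, -0.696, 0.609, 1091.027], [0.925, -0.285, 0.252, 209.993], [-0.001, 0.659, 0.752, 766.357], [0.0, 0.0, 0.0, 1.0]]}
top {'fx': 477.673, 'fy': 477.673, 'cx': 326.709, 'cy': 247.185, 'pose': [[0.011, 0.989, -0.147, 374.843], [-1.0, 0.011, -0.002, -15.578], [-0.0, 0.147, 0.989, 1320.267], [0.0, 0.0, 0.0, 1.0]]}
{'fx': 402.6964496817165, 'fy': 402.6964496817165, 'cx': 325.7532686441083, 'cy': 246.05034467481008, 'tool_from_camera': array([[-1.10732832e-03,  9.64280158e-01,  2.64882145e-01,
         7.24616757e+01],
       [ 9.99998861e-01,  7.96196014e-04,  1.28197030e-03,
         7.04903492e-01],
       [ 1.02528042e-03,  2.64883263e-01, -9.64279942e-01,
        -8.12714461e+01],
       [ 0.00000000e+00,  0.00000000e+00,  0.00000000e+00,
         1.00000000e+00]])}
[ 9.90710553e-01  1.35985842e-01 -7.43174031e-05 -6.67358108e-04] 0.1
```

View pics/scene0.png

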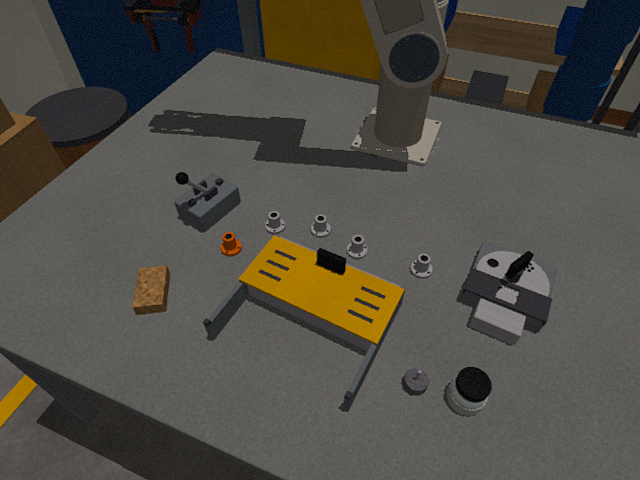

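View pics/top0.png

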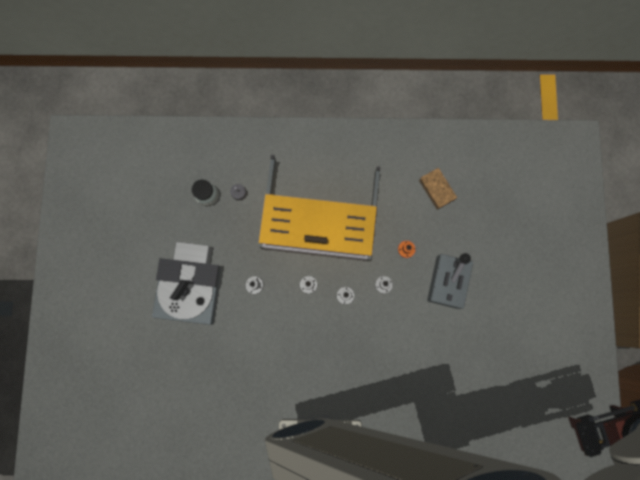

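```bash
cat > h.py <<'E'
from station import env, set_gripper, viewer, workorder
import cv2, numpy as np
from scipy.spatial.transform import Rotation as R
def q(yaw): return [np.cos(yaw/2),np.sin(yaw/2),0,0]
def params(n):
    p=viewer.camera_params(n)
    if n=="wrist":
        s=env.read_state(); T=np.eye(4); T[:3,:3]=R.from_quat(s["orientation"]).as_matrix(); T[:3,3]=s["tool_pos"]
        p["pose"]=T@p["tool_from_camera"]
    return p
def shot(n,name):
    p=params(n); im=viewer.camera(n); cv2.imwrite(f"pics/{name}.png",im); np.save(f"pics/{name}.npy",np.r_[p["fx"],p["fy"],p["cx"],p["cy"],np.array(p["pose"]).ravel()])
    return im
def cast(name,px,z):
    a=np.load(f"pics/{name}.npy"); P=a[4:].reshape(4,4)
    d=P[:3,:3]@np.array([(px[0]-a[2])/a[0],-(px[1]-a[3])/a[1],-1]); o=P[:3,3]
    return (o+d*(z-o[2])/d[2])[:2]
def proj(name,X):
    a=np.load(f"pics/{name}.npy"); P=a[4:].reshape(4,4); c=P[:3,:3].T@(np.array(X)-P[:3,3])
    return np.array([a[2]+a[0]*c[0]/-c[2],a[3]-a[1]*c[1]/-c[2]])
E
python3 - <<'E'
from h import *
shot("top","top1")
for n,p,z in [("knob",(464,259),138),("iso",(452,281),55),("c",(255,285),42),("c",(309,284),42),("c",(346,295),42),("c",(385,284),42),
 ("cov",(266,195),63),("cov",(377,206),63),("cov",(372,256),63),("cov",(260,246),63),("wheel",(186,290),60),("grip",(316,239),105)]:
    print(n,np.round(cast("top1",p,z)))
iso=cast("top1",(452,281),55)
set_gripper(20)
env.reach([iso[0]+20,iso[1],320],q(0)); env.hold(.2); shot("wrist","w_iso")
c=cast("top1",(318,250),63)
env.reach([c[0]-20,c[1]+20,340],q(0)); env.hold(.2); shot("wrist","w_box")
w=cast("top1",(186,290),60)
env.reach([w[0]+20,w[1],300],q(0)); env.hold(.2); shot("wrist","w_gate")
print(env.read_state()["time_s"],env.read_state()["qpos"])
E
```

```text
knob [ 525. -356.]
iso [ 477. -346.]
c [461. 177.]
c [465.  33.]
c [437. -66.]
c [ 468. -170.]
cov [703. 153.]
cov [ 676. -147.]
cov [ 540. -134.]
cov [563. 164.]
wheel [444. 356.]
grip [577.  15.]
6.2417 [ 6.31924642e-01  3.67785270e-01  1.72251290e+00 -1.27449760e-04
  1.05103430e+00  2.20427185e+00]
```

View pics/w_iso.png

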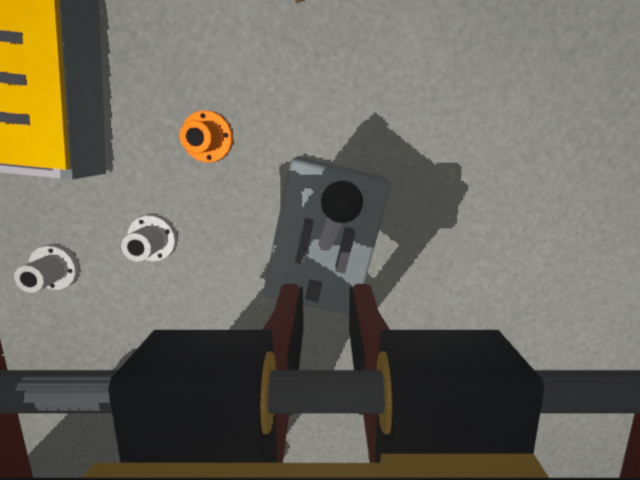

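View pics/w_box.png

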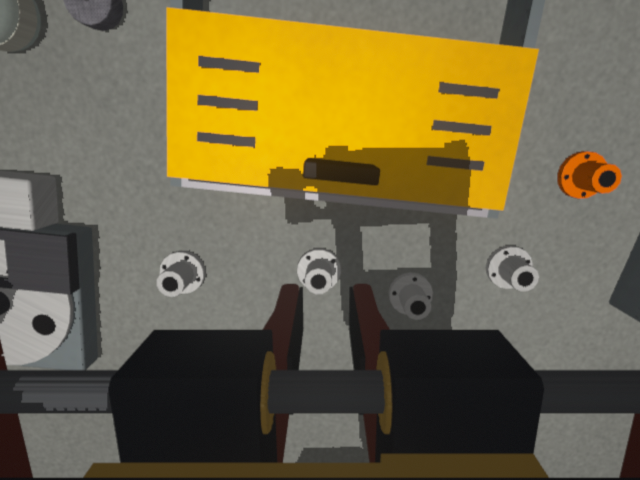

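View pics/w_gate.png

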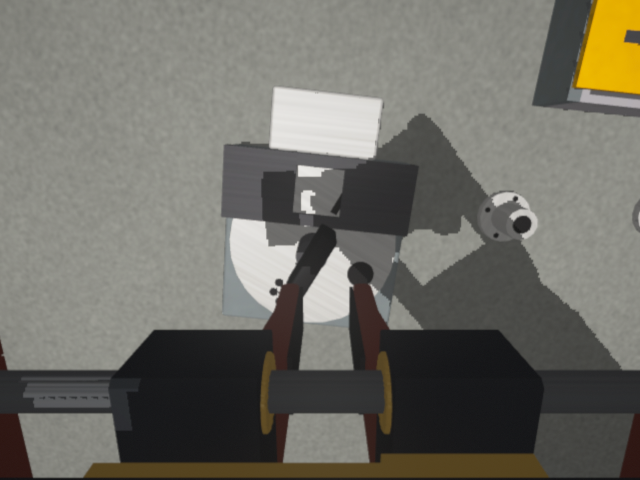

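```bash
python3 - <<'E'
from h import *
C=lambda n,p,z:np.round(cast(n,p,z),1)
a,b,c=[C("w_iso",p,55) for p in((290,158),(389,180),(364,312))]
print("iso",a,b,c,np.linalg.norm(a-b),np.linalg.norm(b-c), "ctr",(a+c)/2,"knob",C("w_iso",(342,202),138))
d=a-b;print("yaw",np.arctan2(-d[0],d[1]), np.arctan2(*(b-c)[::-1]))
cov=[C("w_box",p,63) for p in((167,8),(538,48),(504,211),(167,178))];print("cov",cov, np.linalg.norm(cov[0]-cov[1]),np.linalg.norm(cov[1]-cov[2]))
for p in((186,269),(319,266),(410,294),(511,269)):print("flange",C("w_box",p,9))
print("handle top",C("w_box",(309,164),105),C("w_box",(379,171),105))
print("shroud",[C("w_gate",p,46) for p in((223,145),(418,166),(409,236),(221,217))])
print("rim",[C("w_gate",p,38) for p in((230,235),(238,275),(262,308),(320,322),(385,312))])
im=cv2.imread("pics/w_box.png");hsv=cv2.cvtColor(im,cv2.COLOR_BGR2HSV)
m=cv2.inRange(hsv,(18,150,40),(35,255,255));m=cv2.morphologyEx(m,cv2.MORPH_CLOSE,np.ones((25,25)))
k=max(cv2.findContours(m,0,2)[0],key=cv2.contourArea);print(cv2.approxPolyDP(k,12,True).ravel())
g=cv2.cvtColor(im,6);m=cv2.inRange(hsv,(0,0,120),(180,30,255));m[:230]=0;m[330:]=0;
for k in cv2.findContours(m,0,2)[0]:
    if cv2.contourArea(k)>200:print(cv2.boundingRect(k),cv2.minEnclosingCircle(k))
E
```

```text
iso [ 550.3 -317.2] [ 531.7 -401.2] [ 409.5 -382.6] 86.0346441847701 123.60744314158435 ctr [ 479.9 -349.9] knob [ 526.3 -358. ]
yaw -0.2179125163661713 -0.1510501170632931
cov [array([704.8, 154.3]), array([ 675. , -143.9]), array([ 540.9, -131.7]), array([571.2, 168.7])] 299.6853016082037 134.65381539340058
flange [468.4 179.8]
flange [471.5  36.3]
flange [438.9 -63.3]
flange [ 467.6 -170.6]
handle top [585.8  41.5] [580.3 -12.6]
shroud [array([530.5, 437.7]), array([513.4, 279.1]), array([454.3, 283.4]), array([471.3, 443.6])]
rim [array([453.7, 439. ]), array([416.5, 434.2]), array([384.2, 414. ]), array([369.9, 360.5]), array([379.9, 300.2])]
[166   0 168 176 503 209 538  49]
(0, 290, 70, 40) ((33.5, 312.0), 37.566707611083984)
(452, 230, 188, 100) ((546.0, 279.0), 105.11907958984375)
(361, 230, 69, 39) ((395.0, 248.0), 38.47086715698242)
(99, 230, 249, 100) ((223.5, 279.5), 133.05084228515625)
```

```bash
python3 - <<'E'
from h import *
set_gripper(0)
y=-0.17;u=np.array([np.cos(y),np.sin(y)]);pv=np.array([477,-349.5])
P=lambda s,z:[*(pv+u*s),z]
env.reach(P(100,260),q(y)); env.move_l(P(100,212)); 
print(env.move_l(P(-20,212),rate=120,f_stop=15), env.read_state()["tool_pos"])
env.move_l(P(0,280))
s=env.read_state();print(s["time_s"],s["width"])
env.reach([350,335,300],q(0)); env.hold(.2); shot("wrist","w_gate2"); a=shot("scene","s2")
b=cv2.imread("pics/w_gate2.png"); cv2.imwrite("pics/v2.png",np.hstack([cv2.resize(a[140:260,140:300],(480,360)),np.zeros((360,1,3),np.uint8)]))
print(env.read_state()["tool_pos"])
E
```

```text
False [ 457.97836225 -346.4133055   212.23569982]
11.5667 0.4669923719177645
[350.21551083 334.77498707 299.96770482]
```

View pics/v2.png

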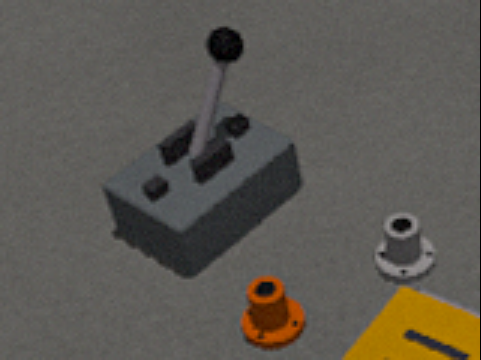

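View pics/w_gate2.png

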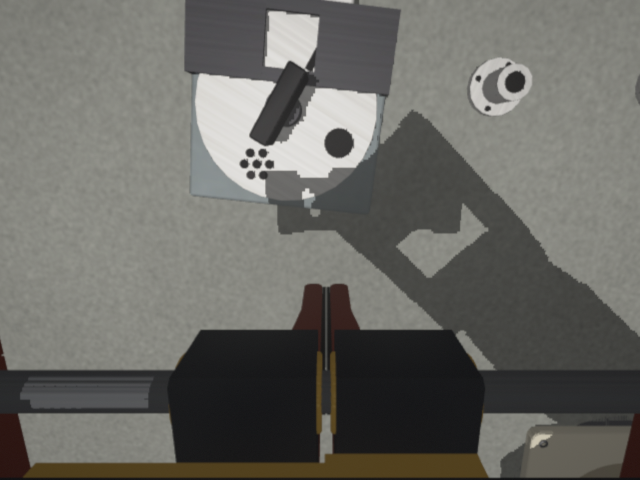

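```bash
python3 - <<'E'
from h import *
n="w_gate2";C=lambda p,z:np.round(cast(n,p,z),1)
for nm,s in(("off",-51),("on",51)):
    print(nm,proj("s2",[477+s*.985,-349.5-s*.17,138]))
pc=C((257,163),38);bh=C((339,142),38)
rim=np.array([C(p,38) for p in((195,100),(201,135),(222,172),(250,193),(356,165),(376,125))])
from scipy.optimize import least_squares
f=least_squares(lambda c:np.hypot(*(rim-c).T)-74,[440,356]);print("rimctr",f.x,np.round(f.fun,1))
print("perf",pc,"big",bh)
bar=[C(p,102) for p in((297,62),(308,70),(252,137),(268,145))];print("bar",bar,np.mean(bar,0))
w=[C(p,46) for p in((268,10),(320,14),(318,70),(265,66))];print("win",w,np.mean(w,0))
base=[C(p,30) for p in((191,194),(368,213))];print("base near",base)
E
```

```text
off [211.83291279 153.22395574]
on [180.64150698 177.56883033]
rimctr [443.12481781 366.48012085] [-0.7 -1.   0.3  0.9 -1.5  0.2]
perf [400.7 391.9] big [417.6 323.4]
bar [array([468.2, 352.5]), array([463.4, 345.6]), array([422. , 383.6]), array([416.8, 373.1])] [442.6 363.7]
win [array([512.9, 377.1]), array([510.1, 338.4]), array([471.5, 340.2]), array([474.4, 380.9])] [492.225 359.15 ]
base near [array([373.8, 452.1]), array([356.6, 297.1])]
```

```bash
cat > wheel.py <<'E'
from h import *
ax=[442.9,365]
def turn(y0,y1,n):
    set_gripper(50); env.reach([*ax,230],q(y0)); env.move_l([*ax,148]); set_gripper(0)
    s=env.read_state(); print(s["width"],np.round(s["force"]),s["qpos"][5])
    for k in range(n):
        j=np.array(env.read_state()["qpos"]) if k==0 else j
        j[5]-=(y1-y0)/n; env.move_joints(j); s=env.read_state(); print(np.round(s["force"],1),np.round(s["wrist_torque"],1),round(s["width"],1))
    set_gripper(50); env.move_l([*ax,230])
E
python3 - <<'E'
from wheel import *
turn(2.576,-0.113,6)
set_gripper(10)
env.reach([375,345,300],q(0)); env.hold(.2); im=shot("wrist","w_gate3"); cv2.imwrite("pics/v3.png",cv2.resize(im[0:240,140:460],(640,480)))
print(env.read_state()["time_s"])
E
```

```text
13.957552899872685 [ 3.  5. -3.] -0.33657317707168044
[-2.4 -2.5  2.6] [-0.7  0.4 -0.1] 14.3
[-4.4 -2.5  5.6] [-0.7  0.7 -0.1] 14.0
[-7.2 -1.4  6.9] [-0.6  1.  -0. ] 13.6
[-10.6   1.    7.9] [-0.2  1.5 -0. ] 14.0
[-12.1   4.4   8.1] [ 0.2  1.8 -0.1] 13.8
[-13.5   7.1   6.3] [ 0.7  2.  -0.1] 14.0
24.8417
```

View pics/v3.png

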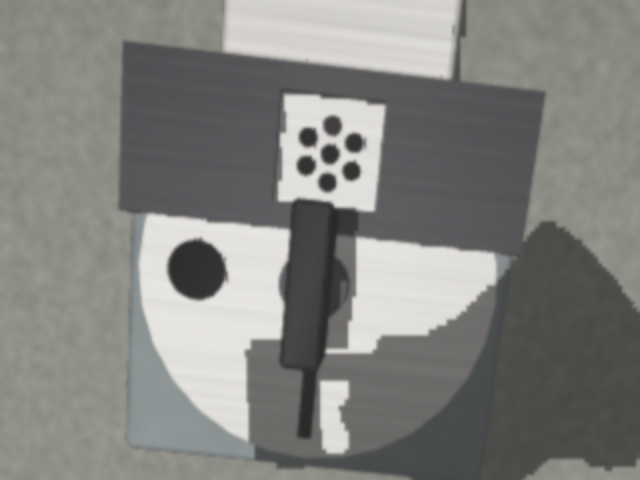

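```bash
python3 - <<'E'
from h import *
n="w_gate3";f=lambda x,y,z:cast(n,(140+x/2,y/2),z)
p=f(330,154,38);w=np.mean([f(*c,46) for c in((283,95),(386,103),(376,211),(278,200))],0)
hol=f(197,269,38);print(p,w,hol)
a=np.array([442.9,365]);A=lambda v:np.arctan2(v[1]-a[1],v[0]-a[0]);print(A(p),A(w),A(hol)-np.pi/2)
# cover geometry
c=np.array([[704.8,154.3],[675,-143.9],[540.9,-131.7],[571.2,168.7]]);print(c.mean(0))
d=c[0]-c[1]+c[3]-c[2];print("yaw",np.arctan2(-d[0],d[1]))
E
```

```text
[492.3459523  360.65010464] [491.62807568 359.97092958] [448.7146131  415.75195792]
-0.08774683073660824 -0.1028427172019093 -0.11407186565419125
[622.975  11.85 ]
yaw -0.10006560257037751
```

```bash
python3 - <<'E'
from h import *
y=-0.10;u=np.array([np.cos(y),np.sin(y)]);g=np.array([577.5,16])
Q=q(y+np.pi/2)
set_gripper(50)
env.reach([*g,230],Q); env.move_l([*g,154]); set_gripper(0); s=env.read_state(); print(s["width"],np.round(s["force"],1))
print(env.move_l([*(g+u*128),154],rate=80,f_stop=18)); s=env.read_state(); print(s["width"],s["tool_pos"],np.round(s["force"],1), (s["tool_pos"][:2]-g)@u)
set_gripper(50); p=s["tool_pos"]; env.move_l([p[0],p[1],230]); set_gripper(10)
env.reach([530,12,340],q(0)); env.hold(.2); shot("wrist","w_box2"); print(env.read_state()["time_s"])
E
```

```text
13.60601096594593 [0.3 0.2 3.2]
True
13.93860241169483 [686.55004399   4.83862607 154.2564764 ] [-2.   0.6  6.3] 109.61952609208655
33.825
```

View pics/w_box2.png

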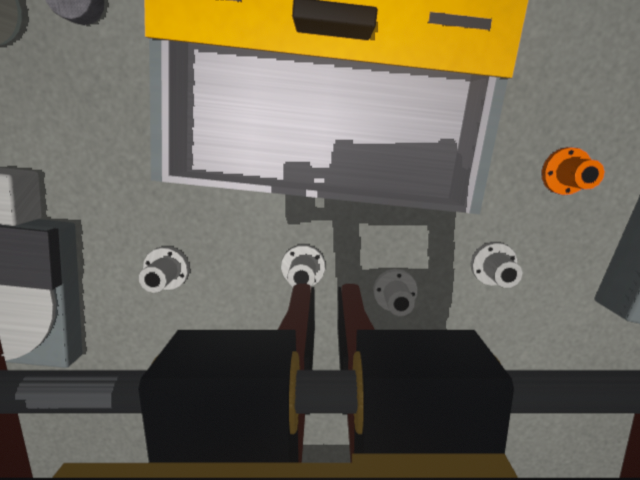

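```bash
python3 - <<'E'
from h import *
n="w_box2";C=lambda p,z:np.round(cast(n,p,z),1)
a,b=C((163,180),55),C((466,212),55);d=b-a;L=np.hypot(*d);print(a,b,L)
yaw=np.arctan2(d[0],-d[1]);u=np.array([np.cos(yaw),np.sin(yaw)]);print("yaw",yaw,"ctr",(a+b)/2+66*u)
print("floor near L",C((193,168),6))
for p in((163,268),(303,266),(397,292),(497,264)):
    print("fl",C(p,9))
for p in((152,279),(301,276),(401,303),(508,274)): print("hub",C(p,42))
E
```

```text
[563.9 158.6] [ 534.6 -117.3] 277.4514371921688
yaw -0.1058013446774244 ctr [614.88094495  13.68013162]
floor near L [570.8 146.6]
fl [464.9 187.3]
fl [467.2  36.4]
fl [437.2 -66.1]
fl [ 469.3 -172. ]
hub [464.4 185.4]
hub [467.6  36.5]
hub [438.5 -64.5]
hub [ 469.6 -169.4]
```

```bash
cat > pick.py <<'E'
from h import *
TY=-0.103;U=np.array([np.cos(TY),np.sin(TY)]);V=np.array([-U[1],U[0]]);TC=np.array([614.5,13])
def st(t):
    s=env.read_state(); print(t,round(s["time_s"],1),"w",round(s["width"],1),"z",round(s["tool_pos"][2],1),"f",np.round(s["force"],1)); return s
def pick(xy,yt):
    Q=q(TY+(np.pi/2 if abs(yt)>60 else 0))
    set_gripper(62); env.reach([*xy,180],Q)
    if env.move_l([*xy,93],f_stop=8): st("hit"); env.move_l([*xy,200]); return False
    set_gripper(0); s=st("grip")
    if not 24<s["width"]<32: set_gripper(62); env.move_l([*xy,200]); return False
    env.move_l([*xy,178]); return place(yt,Q)
def place(yt,Q):
    p=TC-4*U+yt*V
    env.reach([*p,178],Q); s=st("over")
    if s["width"]<24: return False
    env.move_l([*p,112],rate=150); h=env.move_l([*p,98],rate=40,f_stop=6); st(f"down {h}")
    set_gripper(46); p=env.read_state()["tool_pos"]; env.move_l([p[0],p[1],180]); return True
E
python3 - <<'E'
from pick import *
print(pick([464.7,186],96))
print(pick([467.4,36.4],32))
set_gripper(10)
env.reach([530,12,340],q(0)); env.hold(.2); shot("wrist","w_box3"); print(env.read_state()["time_s"])
E
```

```text
grip 37.2 w 27.5 z 93.2 f [-1.4 -0.3  6. ]
over 38.6 w 27.3 z 176.5 f [ 0.2 -0.9 -1. ]
down True 39.6 w 27.7 z 98.9 f [0.  0.3 3.2]
True
grip 43.9 w 27.5 z 93.3 f [-0.3 -0.1  4.8]
over 45.3 w 27.1 z 176.1 f [-0.5  0.7 -1.1]
down True 46.3 w 27.8 z 98.8 f [-0.  -0.2  1.5]
True
49.2
```

View pics/w_box3.png

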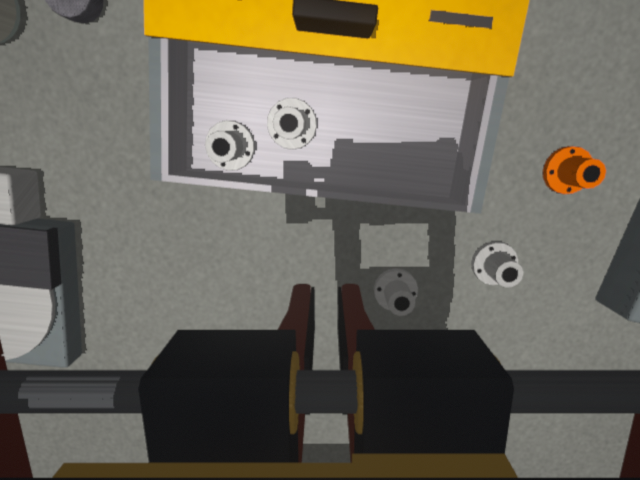

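```bash
python3 - <<'E'
from pick import *
for p in((230,147),(294,123)):
    d=cast("w_box3",p,15)-TC; print("tray xy",d@U,d@V)
print(pick([438.2,-64.8],-32))
print(pick([469.6,-170],-96))
set_gripper(10)
env.reach([530,12,340],q(0)); env.hold(.2); shot("wrist","w_box4"); shot("top","t4"); print(env.read_state()["time_s"])
E
```

```text
tray xy -33.03162254723788 89.51497255298665
tray xy -4.340659201784291 29.20945829491266
grip 52.3 w 27.6 z 93.2 f [-0.2 -0.7  6.2]
over 53.8 w 27.6 z 176.3 f [-0.6 -0.1 -0.7]
down True 54.7 w 27.5 z 98.8 f [-0.6  0.2  3.5]
True
grip 59.4 w 27.7 z 93.3 f [-1.7  0.2  5.7]
over 60.8 w 27.0 z 176.5 f [-0.4 -0.6 -1.6]
down True 61.8 w 27.6 z 98.8 f [0.5 0.6 2.7]
True
65.4833
```

View pics/w_box4.png

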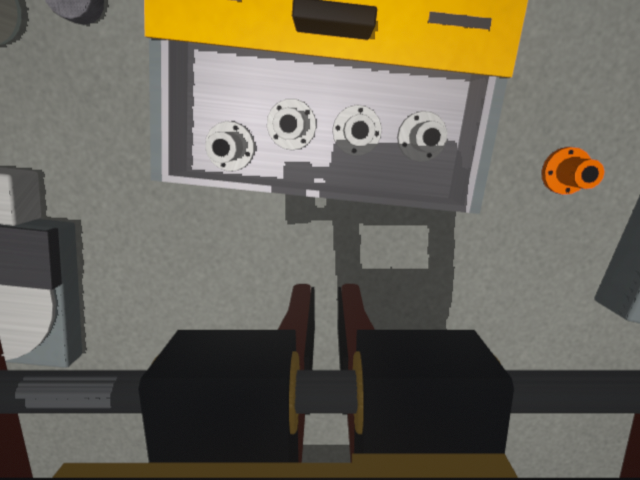

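```bash
python3 - <<'E'
from pick import *
g=np.array([686.5,4.85]);Q=q(TY+np.pi/2)
set_gripper(50); env.reach([*g,230],Q); env.move_l([*g,154],f_stop=10); set_gripper(0); st("grip")
print(env.move_l([*(g-U*130),154],rate=70,f_stop=18)); s=st("shut"); print((s["tool_pos"][:2]-g)@U)
set_gripper(50); p=s["tool_pos"]; env.move_l([p[0],p[1],230]); set_gripper(10)
env.reach([530,12,340],q(0)); env.hold(.2); shot("wrist","w_box5"); print(env.read_state()["time_s"])
E
```

```text
grip 68.9 w 13.8 z 154.3 f [-2.   0.6  4.9]
True
shut 70.4 w 14.0 z 154.3 f [ 1.8 -0.5  0.6]
-118.45439044392651
74.1417
```

View pics/w_box5.png

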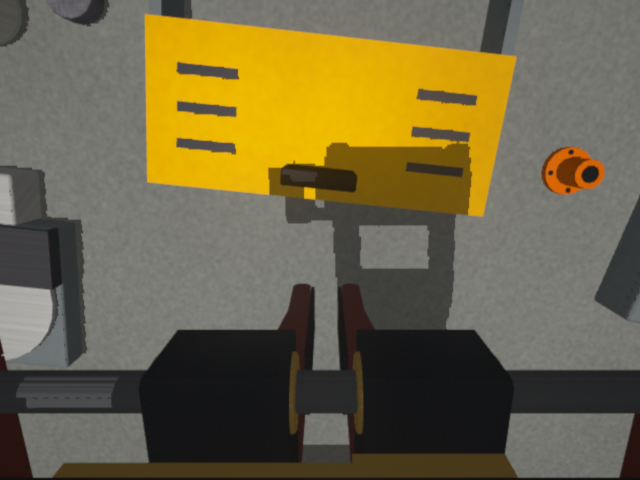

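```bash
python3 - <<'E'
from pick import *
set_gripper(0)
y=-0.17;u=np.array([np.cos(y),np.sin(y)]);pv=np.array([477,-349.5])
P=lambda s,z:[*(pv+u*s),z]
env.reach(P(-100,280),q(y)); env.move_l(P(-100,212)); 
print(env.move_l(P(20,212),rate=120,f_stop=15)); st("on")
env.move_l(P(0,290)); env.reach([350,-250,330],q(0)); env.hold(.5)
a=shot("scene","s5"); shot("wrist","w5")
cv2.imwrite("pics/v5.png",np.vstack([cv2.resize(a[140:260,140:340],(600,300)),cv2.resize(a[220:340,360:560],(600,300))])[:600])
st("end")
E
```

```text
False
on 77.7 w 0.6 z 211.9 f [ 0.5  0.1 -0.2]
end 79.7 w 0.7 z 329.9 f [-0.6 -0.2  0.4]
```

View pics/v5.png

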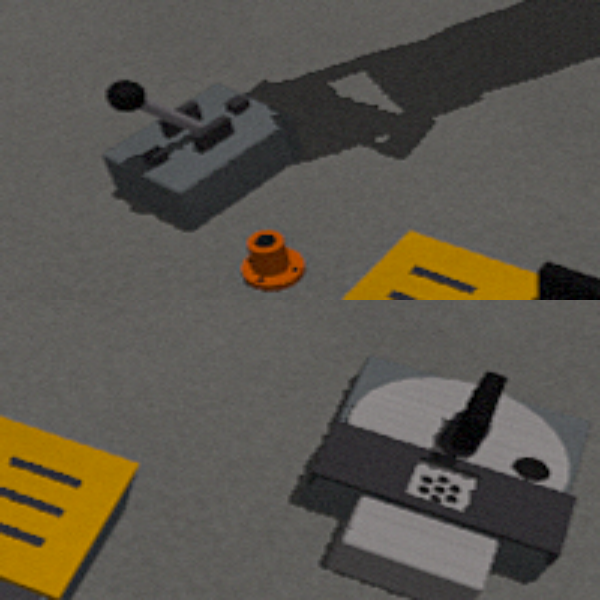

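The lever leans away (knob at about scene pixel (182,178)), the seven holes show in the window and the cover is shut.

```bash
python3 -c "
from station import workorder
print(workorder.sign_off())"
```

```text
the job is handed in; nothing more can be done
None
```

The job is handed in, at about 80 s on the robot's clock. The isolator was switched off first, the perforated sector is centred in the window, all four castings lie side by side in the tray, and the cover was fully shut before the isolator went back on; one casting sits about 30 mm nearer the robot than I placed it, still inside the tray.

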